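# Make up the parts kits for two bicycle repairs

## Task

Make up the kits for two repairs from the parts standing on the bench, one part to a pocket (which pocket does not matter), each set down flat on the pocket's floor the same way up as it is now. The tray with three pockets gets the hub shell, the larger freewheel and the bell; the tray with two pockets gets the smaller freewheel and the lamp. Leave the oil bottle, the pedal and the roll of tape where they are, and let go of everything at the end.

Things in the scene. Friction and masses are not known exactly. Their poses are not given: they have to be found in the camera images.
- tray3: The tray with three pockets, 96 x 280 x 12 mm. It stands firm on the bench and does not shift. Flat grey floor 4 mm thick; bright metal walls and partitions 4 mm thick with their tops 12 mm above the bench. Origin: centre of the underside; x runs across the row, y along the row, z up. Three pockets in a row, each 88 x 88 mm inside, centred at y = -92, 0 and +92 mm, x = 0.
- tray2: The tray with two pockets, 96 x 188 x 12 mm. It stands firm on the bench and does not shift. Flat grey floor 4 mm thick; bright metal walls and partitions 4 mm thick with their tops 12 mm above the bench. Origin: centre of the underside; x runs across the row, y along the row, z up. Two pockets in a row, each 88 x 88 mm inside, centred at y = -46 and +46 mm, x = 0.
- freewheel_large: The larger of two bicycle freewheels, steel, lying flat, toothed sprocket down: the steel sprocket, 70 mm across the teeth, lies between 3 and 9 mm above its underside; above it stands a dark plain round body 40 mm across, up to the top at 38 mm, which is what to grip (the fingers can reach down to 10 mm). Origin: centre of the underside, z up; round, so its yaw does not matter. About 0.2 kg.
- freewheel_small: The smaller of two bicycle freewheels, steel, lying flat, toothed sprocket down: the steel sprocket, 50 mm across the teeth, lies between 3 and 9 mm above its underside; above it stands a dark plain round body 40 mm across, up to the top at 38 mm, which is what to grip (the fingers can reach down to 10 mm). Origin: centre of the underside, z up; round, so its yaw does not matter. About 0.2 kg.
- hub: Bare aluminium bicycle hub shell (a spool) standing on end, 64 mm high: two flanges 48 mm across and 8 mm thick, at 0 to 8 mm and 52 to 60 mm above the underside, a 28 mm barrel between them and a 26 mm collar on top from 60 to 64 mm. Can be gripped by the rim of the upper flange. Origin: centre of the underside, z up along its axis; round, so its yaw does not matter. About 0.16 kg.
- bell: Bright steel bicycle bell standing on its flat base: 52 mm across with upright sides up to 28 mm, then a dome up to 42 mm and a black stud 10 mm across up to 47 mm. A small black striker lever sticks out at the foot along the bell's +x, to 38 mm from the axis, 9 mm wide, 3.5 to 8.5 mm high. Grip the sides above the striker. Origin: centre of the underside, z up. About 0.09 kg.
- lamp: Black bicycle lamp, a rounded box 62 mm long (x), 40 mm wide (y), 38 mm high (z), round lens on its -x face; grip it across the 40 mm. Origin: centre of the underside, z up. About 0.11 kg.
- oil: White oil bottle with a black cap, standing, 34 mm across and 100 mm high, in the same row as the parts; not wanted, leave it. Origin: centre of the underside.
- pedal: Black pedal lying at one side, frame 90 x 60 x 24 mm, its axle sticks out 30 mm along +x; not wanted, leave it. Origin: centre of the underside.
- tape: Black roll of tape lying flat at the other side, 90 mm across, 22 mm high; not wanted, leave it. Origin: centre of the underside.
Mind the look-alikes: they are no part of the job. What is shaped like the freewheel_large but brown or pink is not meant. Leave any orange look-alike of the bell alone.

How it is judged:
By the outcome, as a careful person would: the job done as asked, in the order asked, and still so for the second after the job is handed in, with the robot touching nothing.
It also fails if it takes over 115 s, if anything falls off the work surface, if the arm or the gripper's body presses on something with over 40 N, if the wrist force passes 120 N, or if a joint passes its speed limit or range.

## Robot

A 6-joint arm with a two-finger parallel gripper is mounted at the origin on the work surface. World frame = base frame: x ahead of the robot, y to its left, z up, the work surface at z = 0. Lengths are in m, angles in degrees, forces in N, time in s.
With the tool pointing down it reaches from about 0.425 to 0.925 m from the base axis. Payload 12.5 kg.
Tool frame: the origin (TCP) lies at the very end of the fingers, on their centre line; the grasp point (between the pads) lies 19 mm behind it; z points along the fingers, y is the line along which they close (so a half turn about z gives the same grasp; the last joint's range is limited). The gripper opens to 85 mm and grips with 20 to 120 N. Pads are 22 mm wide; open, the fingers measure 114 mm over their backs; the gripper's body (76 mm by 85 mm) begins 54 mm behind the grasp point. The pads swing forward as they close: fully open they stand 13 mm farther back than shut.
Start: joints at [64.309, 28.126, 89.318, -0, 62.55, -6.05], TCP at [0.21, 0.589, 0.231] pointing down, gripper open.
Joint ranges: [-177.58, 177.58], [-47.91, 125.51], [2.72, 160], [-65.01, 245.01], [3.68, 167.84], [-153.87, 153.87]. Speed limits (degrees/s): [127.2, 127.2, 159.86, 180, 180, 180].

## Interface

Orientations are given as a 3x3 rotation matrix whose columns are the frame's x, y, z axes.
In Python, from station import * gives the robot as it stands. Calls block until the motion is done:
- move_to(position, orientation): joint-space move of the TCP to a pose.
- line_to(position, rotation=None, v=0.15, max_force=None): straight line of the TCP; rotation=None keeps the orientation; v is the mean speed in m/s. With max_force (N) it stops when the force on the tool has changed by that much, and returns True; else False.
- movej(angles): joint-space move.
- release() and grab(): open the fingers fully, or close them until they stop; the grip force is fixed at half the most.
- dwell(seconds).
- inverse_kinematics(position, orientation): joint angles nearest the present ones, or None.
- camera(name): name is "scene" or "top" or "wrist"; returns a dict with "frame" (480x640x3 uint8, blue, green, red), "range_z" (480x640 float32, m along the optical axis (not along the pixel's ray), 0 where there is no reading), "intrinsics" (3x3 intrinsics, pixels), "R" (3x3) and "t" (3): a world point X has camera coordinates R X + t; the wrist camera has in their place "tool_from_camera" (4x4, takes a point from camera to tool coordinates, whose origin is the TCP and whose axes are the flange's). Camera axes: x right, y down, z forward; pixel columns grow to the right and rows downward; lengths in m; the calibration is good to about 2 mm. A picture is of the moment at which its call begins: read the wrist's pose just before it.
A pose or a line that the arm cannot do raises Unreachable and nothing moves.
- close_job(): hands the job in; it is judged then, once.
Trained networks look in the newest picture that a camera, given by its name, has taken for a name from the list of things; names that differ only in an ending like _2 or _b are one class to them, and where a whole thing is asked for, a point or a joint stands for the part that bears it (a point fixed in the world has none). Each returns a list of dicts, best first, with "confidence" (0 to 1); they miss things now and then, are a little off and sometimes report something else, mostly with a low value. They report only what shows in the picture. A call takes as long as a camera call. They do not tell look-alikes from the thing itself.
- spot_in(query, camera): "at" ([row, column] as shares, 0 to 1, of the picture: columns of its width, rows of its height, amid what is visible of it).
Readings, each from a call of its own:
- read_time_s(): time.
- read_joint_pos(): joint angles.
- read_joint_velocities(): joint speeds.
- read_effort(): joint torques, N m.
- read_eef_pos(): TCP position.
- read_ee_rot(): TCP orientation.
- read_contact_force(): force on the tool from outside, world axes, zero at the start.
- read_torque(): the same for the moment, N m.
- read_opening(): finger opening in m.
- read_finger_force(): force on a finger pad.
Only numpy, scipy, OpenCV 4.12 (cv2) and the standard library are available. Lean on these libraries where they do the work, as an engineer would, in place of code of your own. Each camera call takes 0.05 s, during which the arm holds its last target. There are 200 camera calls.

## Working session

There is one attempt and no reset: what is moved stays moved. The work goes in short steps, each a Python script; the robot and the scene stay as the last script left them, time stands still between calls to the robot, and variables do not carry over. Pictures are saved under pics/ and viewed, at most 14 in all, crops included, and the job is handed in when it is done.

```bash
ls; mkdir -p pics; cat > h.py <<'E'
from station import *
import numpy as np, cv2
def world(c,r,col,z=None):
    d=c["range_z"][int(r),int(col)] if z is None else z
    p=d*np.linalg.inv(c["intrinsics"])@np.array([col,r,1.])
    return c["R"].T@(p-c["t"])
def cloud(c):
    h,w=c["range_z"].shape
    u,v=np.meshgrid(np.arange(w),np.arange(h))
    d=c["range_z"]
    p=np.stack([u*d,v*d,d],-1)@np.linalg.inv(c["intrinsics"]).T
    return (p-c["t"])@c["R"]
E
python3 - <<'E'
from h import *
for n in ("scene","top"):
    c=camera(n); cv2.imwrite(f"pics/{n}0.png",c["frame"])
    np.savez(f"{n}0.npz",**{k:np.array(v) for k,v in c.items()})
    for q in ["tray3","tray2","freewheel_large","freewheel_small","hub","bell","lamp","oil","pedal","tape"]:
        for s in spot_in(q,n)[:4]:
            r,k=s["at"][0]*480,s["at"][1]*640
            print(n,q,round(s["confidence"],2),int(r),int(k),world(c,min(r,479),min(k,639)).round(3))
print(read_time_s())
E
```

```text
pics
scene tray3 0.91 280 388 [0.633 0.147 0.01 ]
scene tray3 0.73 301 259 [ 0.629 -0.155  0.002]
scene tray2 0.91 280 388 [0.633 0.147 0.01 ]
scene tray2 0.73 301 259 [ 0.629 -0.155  0.002]
scene freewheel_large 0.95 201 342 [0.366 0.098 0.031]
scene freewheel_large 0.92 234 337 [0.48  0.057 0.025]
scene freewheel_large 0.88 193 384 [0.359 0.216 0.031]
scene freewheel_small 0.75 212 431 [0.462 0.31  0.039]
scene freewheel_small 0.46 239 180 [ 0.458 -0.318  0.065]
scene hub 0.74 218 389 [0.467 0.197 0.044]
scene bell 0.62 222 197 [ 0.383 -0.282  0.041]
scene bell 0.61 237 230 [ 0.451 -0.203  0.041]
scene lamp 0.96 231 284 [ 0.454 -0.07   0.037]
scene lamp 0.16 235 337 [0.48  0.058 0.022]
scene oil 0.8 239 181 [ 0.46  -0.316  0.065]
scene pedal 0.91 266 120 [ 0.476 -0.469  0.021]
scene tape 0.79 226 506 [0.519 0.5   0.003]
top tray3 0.69 183 398 [ 0.623 -0.16   0.003]
top tray3 0.56 182 272 [0.63  0.142 0.   ]
top tray2 0.69 183 398 [ 0.623 -0.16   0.003]
top tray2 0.56 182 272 [0.63  0.142 0.   ]
top freewheel_large 0.9 302 291 [0.347 0.094 0.038]
top freewheel_large 0.85 254 308 [0.454 0.057 0.037]
top freewheel_large 0.65 302 233 [0.348 0.225 0.039]
top freewheel_small 0.53 256 198 [0.452 0.305 0.039]
top hub 0.65 253 242 [0.456 0.201 0.065]
top bell 0.82 294 459 [ 0.361 -0.283  0.042]
top bell 0.61 263 421 [ 0.43  -0.2    0.044]
top lamp 0.84 265 364 [ 0.428 -0.071  0.034]
top oil 0.6 255 476 [ 0.445 -0.317  0.069]
top pedal 0.7 248 536 [ 0.464 -0.472  0.019]
top tape 0.62 216 116 [0.55  0.505 0.011]
1.1
```

```bash
python3 - <<'E'
import cv2
a=cv2.imread("pics/top0.png")[140:340,80:600]; cv2.imwrite("pics/topc.png",cv2.resize(a,(800,308),interpolation=cv2.INTER_CUBIC))
a=cv2.imread("pics/scene0.png")[170:370,90:560]; cv2.imwrite("pics/scenec.png",cv2.resize(a,(800,340),interpolation=cv2.INTER_CUBIC))
E
```

```text
(no output)
```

View pics/topc.png

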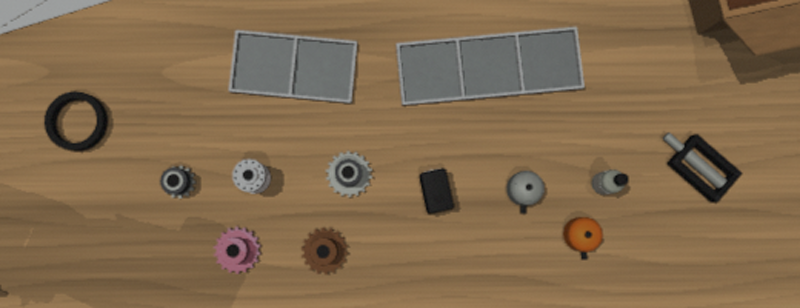

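View pics/scenec.png

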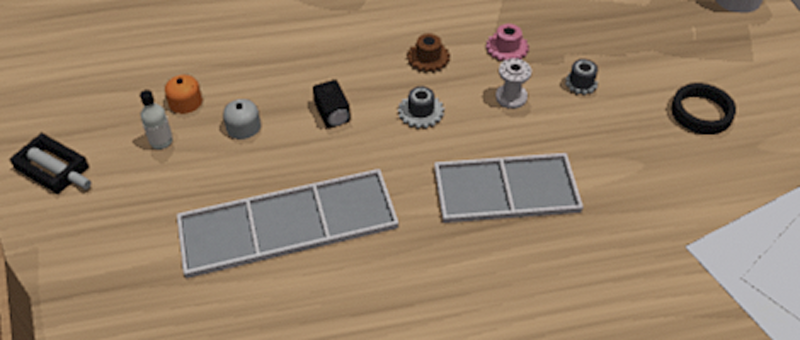

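The top crop shows the wanted row from left to right: small freewheel (178,180), hub (250,175), large freewheel (348,173), lamp (436,190) and grey bell (525,187), then the oil bottle. The striker points toward the robot and the lens away from it. The pink, brown and orange look-alikes are in the row nearest the robot. tray2 is upper left and tray3 upper right.

```bash
cat > fit.py <<'E'
from h import *
guess=dict(small=(.452,.305,.030,.05),hub=(.456,.201,.050,.08),large=(.454,.057,.030,.05),lamp=(.428,-.071,.030,.05),bell=(.43,-.2,.016,.06))
def fit(f):
    c=dict(np.load(f)); P=cloud(c); out={}
    ok=c["range_z"]>0
    for n,(x,y,z0,z1) in guess.items():
        m=ok&(np.hypot(P[...,0]-x,P[...,1]-y)<.05)&(P[...,2]>z0)&(P[...,2]<z1)
        q=(P[m][:,:2]*1000).astype(np.float32)
        (cx,cy),r=cv2.minEnclosingCircle(q)
        out[n]=(round(cx,1),round(cy,1),"r",round(r,1),"n",len(q),"zmax",round(P[m][:,2].max()*1000))
        print(f,n,out[n], [tuple(np.round(v,1)) if np.ndim(v) else round(v,1) for v in cv2.minAreaRect(q)])
    hsv=cv2.cvtColor(c["frame"],cv2.COLOR_BGR2HSV)
    for n,x,y in (("tray3",.626,-.158),("tray2",.63,.142)):
        m=ok&(hsv[...,1]<60)&(abs(P[...,0]-x)<.09)&(abs(P[...,1]-y)<.17)&(P[...,2]<.025)
        k,l,s,_=cv2.connectedComponentsWithStats(m.astype(np.uint8))
        m=l==1+np.argmax(s[1:,4])
        q=(P[m][:,:2]*1000).astype(np.float32)
        print(f,n,len(q),[tuple(np.round(v,1)) if np.ndim(v) else round(v,1) for v in cv2.minAreaRect(q)],"z",np.percentile(P[m][:,2],[10,50,95]).round(4))
for f in ("top0.npz","scene0.npz"): fit(f)
E
python3 fit.py; python3 -c "
from h import *
print(read_ee_rot(),read_opening())"
```

```text
top0.npz small (450.0, 318.2, 'r', 20.6, 'n', 256, 'zmax', 45) [(np.float64(450.7), np.float64(317.2)), (np.float64(39.5), np.float64(37.6)), 42.4]
top0.npz hub (455.9, 203.5, 'r', 23.7, 'n', 365, 'zmax', 70) [(np.float64(455.5), np.float64(203.4)), (np.float64(46.1), np.float64(46.6)), 22.3]
top0.npz large (460.3, 60.9, 'r', 19.9, 'n', 237, 'zmax', 45) [(np.float64(459.8), np.float64(61.2)), (np.float64(36.5), np.float64(36.6)), 90.0]
top0.npz lamp (432.3, -69.8, 'r', 34.5, 'n', 484, 'zmax', 44) [(np.float64(432.5), np.float64(-70.0)), (np.float64(63.0), np.float64(40.0)), 11.6]
top0.npz bell (435.2, -203.9, 'r', 26.0, 'n', 418, 'zmax', 51) [(np.float64(435.0), np.float64(-203.0)), (np.float64(50.3), np.float64(49.4)), 0.5]
top0.npz tray3 4840 [(np.float64(626.7), np.float64(-157.3)), (np.float64(101.5), np.float64(283.0)), 4.9] z [0.0021 0.0052 0.0136]
top0.npz tray2 3271 [(np.float64(629.0), np.float64(147.1)), (np.float64(192.3), np.float64(101.5)), 84.0] z [0.0019 0.0051 0.0134]
scene0.npz small (451.3, 317.5, 'r', 22.3, 'n', 160, 'zmax', 42) [(np.float64(451.7), np.float64(318.
[... 386 characters left out ...]
 'n', 307, 'zmax', 42) [(np.float64(433.4), np.float64(-68.4)), (np.float64(68.0), np.float64(40.7)), 10.9]
scene0.npz bell (437.7, -202.8, 'r', 27.2, 'n', 340, 'zmax', 51) [(np.float64(439.1), np.float64(-202.4)), (np.float64(50.8), np.float64(50.9)), 86.5]
scene0.npz tray3 4733 [(np.float64(620.4), np.float64(-157.4)), (np.float64(110.8), np.float64(283.2)), 4.9] z [0.0025 0.005  0.0131]
scene0.npz tray2 2892 [(np.float64(621.8), np.float64(147.1)), (np.float64(190.7), np.float64(112.2)), 83.3] z [0.0024 0.005  0.013 ]
[[-9.41827368e-01  3.36097017e-01  6.09168216e-05]
 [ 3.36097021e-01  9.41827364e-01  9.15141534e-05]
 [-2.66154956e-05  1.06664497e-04 -9.99999994e-01]] 0.08555685553252781
```

```bash
cat >> h.py <<'E'
def rot(a):
    s,c=np.sin(np.radians(a)),np.cos(np.radians(a))
    return np.array([[-s,c,0],[c,s,0],[0,0,-1.]])
def tray(o,a,dx,dy):   # a: world angle of the tray's y axis
    y=np.array([np.cos(np.radians(a)),np.sin(np.radians(a))]); x=np.array([y[1],-y[0]])
    return np.array(o)+dx*x+dy*y
def pick(x,y,h,a,zup=.17):
    move_to([x,y,max(.12,h+.07)],rot(a)); line_to([x,y,h],v=.15)
    grab(); print("grip opening",read_opening(),"pad",read_finger_force())
    line_to([x,y,zup],v=.2); print("held",read_opening(),read_contact_force().__repr__(),"t",read_time_s())
def place(p,h,a,zup=.17):
    move_to([*p,zup],rot(a)); line_to([*p,h+.004+.012],v=.2)
    hit=line_to([*p,h+.004-.003],v=.025,max_force=6)
    print("hit",hit,"bottom z",read_eef_pos()[2]-h); release()
    line_to([*p,zup],v=.25); print("t",read_time_s())
T3=((.6265,-.1573),94.9); T2=((.628,.1471),84.)
E
python3 - <<'E'
from h import *
pick(.456,.2045,.036,90)
place(tray(*T3,0,0),.036,95)
for n in ("scene",):
    c=camera(n); cv2.imwrite("pics/s1.png",c["frame"])
E
```

```text
grip opening 0.04583317778801632 pad 59.7592967748642
held 0.046041075613298836 array([ 0.11447756, -0.71101479, -1.55016009]) t 4.8083
hit True bottom z 0.005095455803836406
t 8.6583
```

View pics/s1.png

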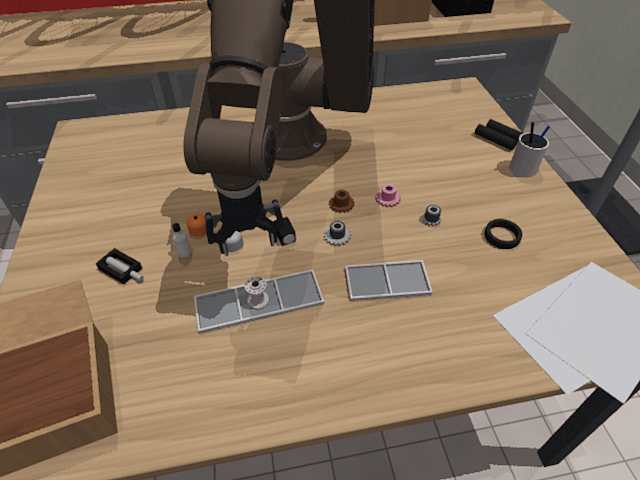

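The hub stands upright in tray3's middle pocket (257,292). Next are the large freewheel and the bell.

```bash
python3 - <<'E'
from h import *
pick(.4605,.0615,.012,90)
place(tray(*T3,0,.092),.012,95)
pick(.4355,-.2035,.007,90)
place(tray(*T3,.006,-.092),.007,95)
c=camera("scene"); cv2.imwrite("pics/s2.png",c["frame"][150:400,60:480])
E
```

```text
grip opening 0.03866092776502092 pad 59.010416865348816
held 0.038433600734988804 array([ 0.07394091,  0.46898334, -2.06636859]) t 12.1167
hit True bottom z 0.00482336573159884
t 15.5833
grip opening 0.04994676760581637 pad 60.008497685194016
held 0.049883060530219334 array([ 0.1443127 ,  0.60392158, -0.60698873]) t 18.825
hit True bottom z 0.0052715086923659634
t 22.275
```

View pics/s2.png

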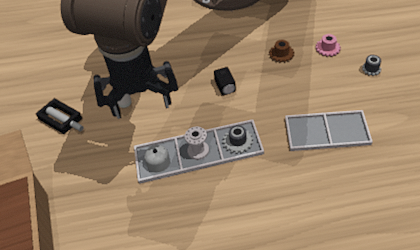

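The bell (155,157), hub (197,142) and large freewheel (237,138) are upright in tray3's pockets. Next are the small freewheel and the lamp.

```bash
python3 - <<'E'
from h import *
pick(.4505,.3178,.012,90)
place(tray(*T2,0,.046),.012,84)
pick(.4325,-.0695,.008,101.3)
place(tray(*T2,0,-.046),.008,84)
move_to([.40,.42,.25],rot(70)); print(read_time_s())
for n in ("scene","top"):
    c=camera(n); cv2.imwrite(f"pics/{n}3.png",cv2.resize(c["frame"][170:370,90:560] if n=="scene" else c["frame"][140:340,80:600],None,fx=1.5,fy=1.5,interpolation=cv2.INTER_CUBIC))
    np.savez(f"{n}3.npz",**{k:np.array(v) for k,v in c.items()})
E
```

```text
grip opening 0.03818190068027261 pad 59.473886489868164
held 0.038415528499237725 array([ 0.57049554, -0.63601166, -2.80448082]) t 26.8
hit True bottom z 0.00490807369600664
t 30.3167
grip opening 0.03929070588324969 pad 60.658042430877686
held 0.03880144404705612 array([ 0.13222031,  0.567601  , -0.74730832]) t 33.9333
hit True bottom z 0.004733783240800937
t 37.6167
39.0917
```

View pics/scene3.png

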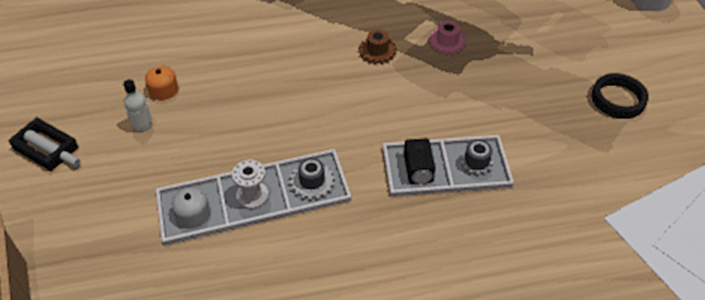

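View pics/top3.png

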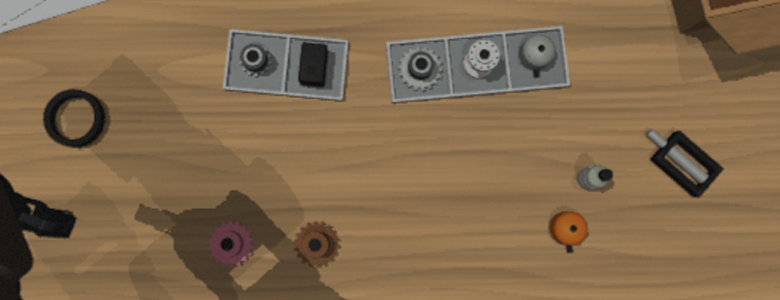

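All five parts stand flat inside their pockets, and the oil, pedal, tape and look-alikes have not moved. I'm handing it in.

```bash
python3 -c "
from h import *
print(close_job())"
```

```text
the job is handed in; nothing more can be done
None
```

The job is handed in, with the robot clear and about 39 s used: the hub, larger freewheel and bell are in tray3, the smaller freewheel and lamp are in tray2, and the last pictures show all five flat in their pockets with everything else where it was.

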